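# Set the sunken volume knob of an arcade control pod

### The job

On the bench stand three fibreboard control pods for the arcade cabinet being built. In the pod with the round well, turn the small sunken pointer knob until its nose points straight at the brass stud beside that well, and let go of it. Leave the knob in the square well as it is.

Things in the scene. Friction and masses are not known exactly. Their poses are not given: they have to be found in the camera images.
- volume (a joint): Angle (rad) of the black pointer knob sunk in the ROUND well; grows clockwise seen from above, stops at 0 and 2.9. At 2.0 its nose points at the brass stud; it starts between 0.6 and 1.2. Light friction (0.04 N m), stays where left. The round well is 96 mm across, 36 mm deep; the knob's top lies 6 mm below its rim: fingers over about 85 mm across their backs do not go in.
- volume_grip (a point): Point on the upright axis of the knob in the round well, 18 mm above the well's floor, mid-height of its bar grip. Bar: 18 mm thick with flat sides, 6 to 30 mm above the floor, 17 mm long behind the axis and 32 mm ahead, tapering to the nose from 23 mm; a white line on top marks the nose end. Below it a round skirt 38 mm across, 6 mm high. Its +x axis points level at the stud.
- volume_stud (a point): Top of the brass stud (14 mm across, 5 mm high, on a black plate) in the top of the pod with the round well, 64 mm from the knob's axis, on the far side from the robot: where the nose must point. The pod is a fixed fibreboard block 160 mm square, 50 mm high, on the bench, turned up to 20 degrees; a loose steel nut (20 mm across, 9 mm high) lies on a corner of its top.
- tone_pointer (a point): Top of the nose tip of the other, identical knob, 30 mm from that knob's axis, in the SQUARE well (96 mm wide, 36 mm deep) of a pod otherwise like the first, with its own stud. Not to be turned. The third pod, with a joystick (115 mm high) and four buttons, is a bystander. Places of the three pods vary.

How it is judged:
By the outcome, as a careful person would: the job done as asked, in the order asked, and still so for the second after the job is handed in, with the robot touching nothing.
It also fails if it takes over 35 s, if anything falls off the work surface, if the arm or the gripper's body presses on something with over 40 N, if the wrist force passes 120 N, or if a joint passes its speed limit or range.

### The arm

A 7-joint arm with a two-finger parallel gripper is mounted at the origin on the work surface. World frame = base frame: x ahead of the robot, y to its left, z up, the work surface at z = 0. Lengths are in m, angles in rad, forces in N, time in s.
With the tool pointing down it reaches from about 0.4 to 0.875 m from the base axis. Payload 4.4 kg.
Tool frame: the origin (TCP) lies midway between the tips of the shut fingers; the grasp point (between the pads) lies 19 mm behind it (manip.tcp_to_grasp is the distance from the TCP to the grasp point, in m); z points along the fingers, y is the line along which they close (so a half turn about z gives the same grasp; the last joint's range is limited). The gripper opens to 85 mm and grips with 20 to 120 N. Pads are 22 mm wide; open, the fingers measure 114 mm over their backs; the gripper's body (76 mm by 85 mm) begins 54 mm behind the grasp point. The pads swing forward as they close: fully open they stand 13 mm farther back than shut.
Start: joints at [-1.223, 0.628, 0.038, 1.517, -0.027, 0.996, -0.02], TCP at [0.261, 0.595, 0.231] pointing down, gripper open.
Joint ranges: [-3.06, 3.06], [-0.37, 2.12], [-1.25, 1.32], [0.18, 2.47], [-1.1, 4.24], [0.23, 1.98], [-2.94, 2.94]. Speed limits (rad/s): [2.57, 2.57, 3.14, 3.14, 3.14, 3.14, 3.14].

### API

Orientations are given as a rotation vector (axis times angle).
In Python, from station import manip, cams gives the robot as it stands. The module is installed in compiled form; this text tells all that it offers. Calls block until the motion is done:
- manip.reach(position, orientation): joint-space move of the TCP to a pose.
- manip.movel(position, ori=None, rate=0.15, f_stop=None): straight line of the TCP; ori=None keeps the orientation; rate is the mean speed in m/s. With f_stop (N) it stops when the force on the tool has changed by that much, and returns True; else False.
- manip.set_joints(angles): joint-space move.
- manip.release() and manip.close(squeeze=None): open the fingers fully, or close them until they stop; squeeze is the grip in N (None keeps the last).
- manip.pause(seconds).
- manip.inverse_kinematics(position, orientation): joint angles nearest the present ones, or None.
- manip.sense(): the state.
- cams.snapshot(name): name is "scene" or "top"; returns the picture (480x640x3 uint8, red, green, blue); there is no depth.
- cams.calibration(name): a dict with "fx", "fy", "cx", "cy" (pixels), "D" ([k1, k2, p1, p2, k3] as OpenCV has them; the pictures are not rectified), "rvec" (rotation vector, rad) and "tvec" (3), from world to camera coordinates, as OpenCV has them. Camera axes: x right, y down, z forward; pixel columns grow to the right and rows downward; lengths in m; the calibration is good to about 2 mm. A picture is of the moment at which its call begins. calibration takes no time and is no camera call.
A pose or a line that the arm cannot do raises manip.IKError and nothing moves.
- manip.sign_off(): hands the job in; it is judged then, once.
The state is a dict: "clock": time; "joint_positions": joint angles; "joint_velocities": joint speeds; "tau": joint torques, N m; "ee_pos": TCP position; "tool_rot": TCP orientation; "ft_force": force on the tool from outside, world axes, zero at the start; "torque": the same for the moment, N m; "grip_width": opening from 0.0 (shut) to 1.0 (fully open); "grasp_force": force on a finger pad.
Only numpy, scipy, OpenCV 4.12 (cv2) and the standard library are available. Lean on these libraries where they do the work, as an engineer would, in place of code of your own. Each camera call takes 0.05 s, during which the arm holds its last target. There are 200 camera calls.

## Working session

There is one attempt and no reset: what is moved stays moved. The work goes in short steps, each a Python script; the robot and the scene stay as the last script left them, time stands still between calls to the robot, and variables do not carry over. Pictures are saved under pics/ and viewed, at most 10 in all, crops included, and the job is handed in when it is done.

```bash
mkdir -p pics
python3 - <<'E'
from station import manip,cams
import cv2
for n in("scene","top"):
    cv2.imwrite(f"pics/{n}0.png",cams.snapshot(n)[:,:,::-1]); print(cams.calibration(n))
s=manip.sense();print(s["clock"],s["tool_rot"],s["ee_pos"],s["grip_width"])
E
```

```text
{'fx': 540.8115094213478, 'fy': 540.8115094213478, 'cx': 315.0120756279879, 'cy': 237.79226165148975, 'D': array([-0.14381118,  0.        ,  0.        ,  0.        ,  0.        ]), 'rvec': array([ 1.37725089,  2.22066056, -0.87869002]), 'tvec': array([ 0.22196925, -0.30610051,  1.1544279 ])}
{'fx': 608.0598344859736, 'fy': 608.0598344859736, 'cx': 323.95179877655823, 'cy': 233.1144357408268, 'D': array([0.00593431, 0.        , 0.        , 0.        , 0.        ]), 'rvec': array([ 2.21202819, -1.98789705,  0.21520682]), 'tvec': array([-0.04720675,  0.55604518,  0.98153458])}
0.1 [-6.45193861e-01 -3.07427916e+00  2.62694521e-03] [0.26108136 0.59466272 0.23047804] 0.9968102950843069
```

View pics/top0.png

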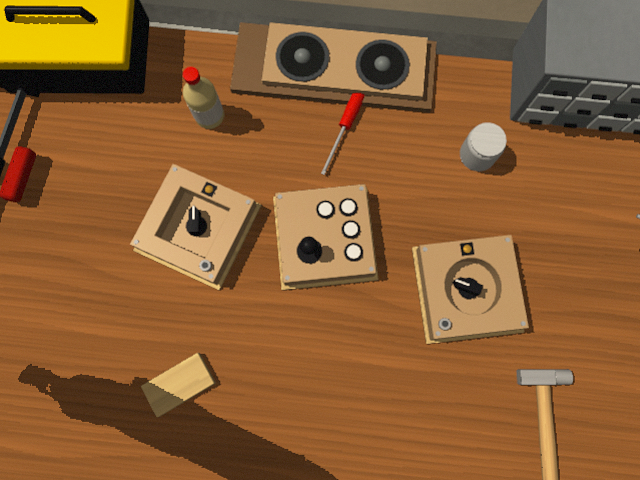

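View pics/scene0.png

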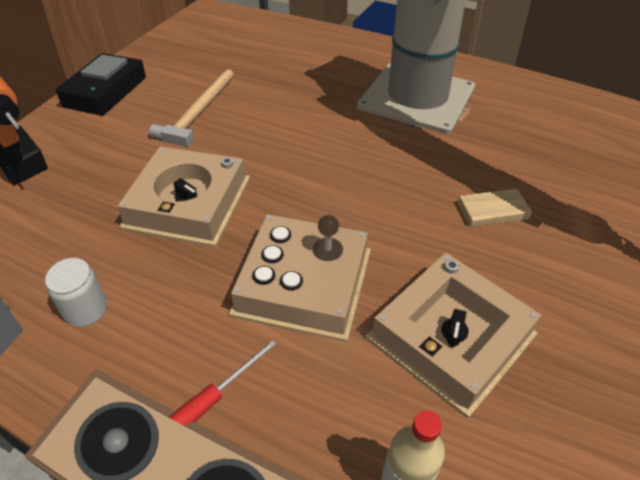

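The top view shows the round-well pod at about (470,288), with its stud at (467,248), its nut at (445,323) and the knob's nose pointing up-left at about (455,282). The square-well pod is on the left at (197,226), and the joystick pod sits between them. The scene view agrees. The gripper can only be fully open or shut, so I'll push the bar round with shut fingers.

```bash
cat > h.py <<'E'
from station import manip,cams
import cv2,numpy as np
def ray(n,px,z):
    c=cams.calibration(n);K=np.array([[c["fx"],0,c["cx"]],[0,c["fy"],c["cy"]],[0,0,1]])
    p=cv2.undistortPoints(np.array(px,float).reshape(-1,1,2),K,c["D"]).reshape(-1,2)
    R=cv2.Rodrigues(c["rvec"])[0];o=-R.T@c["tvec"]
    d=np.c_[p,np.ones(len(p))]@R
    return o+d*((z-o[2])/d[:,2])[:,None]
def proj(n,P):
    c=cams.calibration(n);K=np.array([[c["fx"],0,c["cx"]],[0,c["fy"],c["cy"]],[0,0,1]])
    return cv2.projectPoints(np.array(P,float).reshape(-1,1,3),c["rvec"],c["tvec"],K,c["D"])[0].reshape(-1,2)
def blobs(img,m,x0,y0,x1,y1,amin):
    k=np.zeros(m.shape,np.uint8);k[y0:y1,x0:x1]=m[y0:y1,x0:x1]
    n,l,s,c=cv2.connectedComponentsWithStats(k)
    return [(s[i,4],c[i],l==i) for i in range(1,n) if s[i,4]>=amin]
def nose():
    """knob white line in the top view: pixels -> world at z=.044: centroid, direction"""
    im=cams.snapshot("top").astype(int)
    w=(im.min(2)>150)
    b=max(blobs(im,w,445,265,495,312,4),key=lambda t:t[0])
    yx=np.argwhere(b[2]); P=ray("top",yx[:,::-1],.044)[:,:2]
    m=P.mean(0);v=np.linalg.svd(P-m)[2][0]
    return im,m,v,len(P),b[1]
E
python3 - <<'E'
from h import *
im,m,v,n,c=nose(); print("line",m,v,n,c)
np.set_printoptions(precision=4,suppress=True)
h=cv2.cvtColor(im.astype(np.uint8),cv2.COLOR_RGB2HSV)
g=(h[...,1]>130)&(h[...,2]>120)
for b in blobs(im,g,459,241,475,256,8): print("stud",b[0],b[1],ray("top",b[1],.055))
co=[(414,247),(511,237),(527,326),(427,341)]
C=ray("top",co,.05);print(C,np.linalg.norm(C-np.roll(C,1,0),axis=1),C.mean(0))
a=cv2.resize(im[228:348,405:535].astype(np.uint8),None,fx=6,fy=5*1.2/1,interpolation=cv2.INTER_CUBIC)
cv2.imwrite("pics/c.png",cv2.resize(a,(650,600))[:,:,::-1])
E
```

```text
line [ 0.50091542 -0.2313198 ] [0.25306607 0.967449  ] 27 [462.07407407 282.33333333]
stud 50 [466.6 248.4] [[ 0.5584 -0.2333  0.055 ]]
[[ 0.5523 -0.1443  0.05  ]
 [ 0.5877 -0.3094  0.05  ]
 [ 0.4381 -0.3422  0.05  ]
 [ 0.3955 -0.1777  0.05  ]] [0.1603 0.1689 0.1531 0.17  ] [ 0.4934 -0.2434  0.05  ]
```

View pics/c.png

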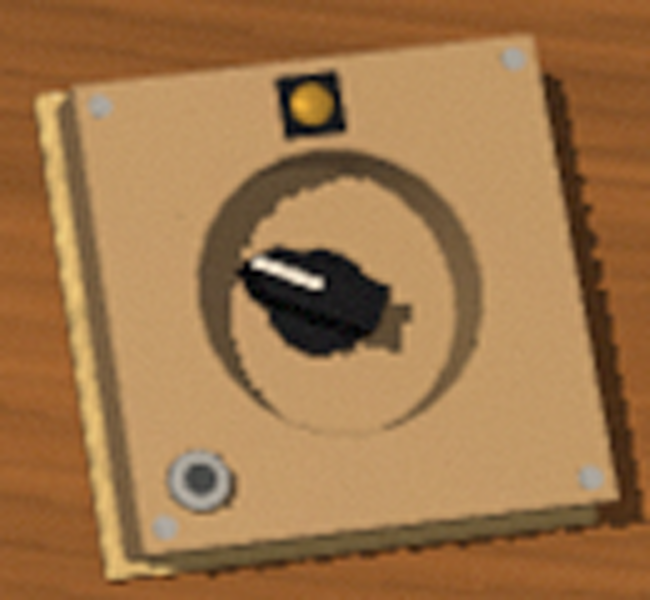

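The crop shows the rim centred at crop (340,293), which is full-image (473,286.6). The pod-top corners are at crop (72,90), (533,37), (617,497) and (140,553), the stud at (312,103), and the white line runs from (250,262) to (322,287).

Run:
```python
from h import *
np.set_printoptions(precision=4,suppress=True)
f=lambda L:np.array(L)/5+[405,228]-.4
C=ray("top",f([(72,90),(533,37),(617,497),(140,553)]),.05)
print(np.linalg.norm(C-np.roll(C,1,0),axis=1),"cornmean",C.mean(0))
R=ray("top",f([(340,293),(197,293),(482,293),(340,150),(340,437)]),.05);print(R, np.linalg.norm(R[1]-R[2]),np.linalg.norm(R[3]-R[4]))
S=ray("top",f([(312,103)]),.055)[0];print("stud",S,np.linalg.norm(S-R[0]),np.linalg.norm(S-C.mean(0)))
L=ray("top",f([(250,262),(322,287)]),.044);print(L,L-R[0])
d=S-R[0];v=L[0]-L[1];print("remaining",np.arctan2(v[1],v[0])-np.arctan2(d[1],d[0]), np.arctan2(d[1],d[0]))
# scene view check
print("scene stud pix",proj("scene",[S,R[0]]),"rim",)
```

```text
[0.1582 0.161  0.1584 0.1613] cornmean [ 0.4962 -0.2482  0.05  ]
[[ 0.4953 -0.2482  0.05  ]
 [ 0.4901 -0.1999  0.05  ]
 [ 0.5004 -0.2961  0.05  ]
 [ 0.5445 -0.2455  0.05  ]
 [ 0.4467 -0.2508  0.05  ]] 0.09667489488111763 0.09797731517245269
stud [ 0.5588 -0.234   0.055 ] 0.06530422789237512 0.06444123246677981
[[ 0.5036 -0.2184  0.044 ]
 [ 0.4976 -0.2433  0.044 ]] [[ 0.0083  0.0298 -0.006 ]
 [ 0.0023  0.0048 -0.006 ]]
remaining 1.1158287389943835 0.22030024654638353
scene stud pix [[165.3158 204.4167]
 [182.3301 180.4222]] rim
```

```bash
cat >> h.py <<'E'
from scipy.spatial.transform import Rotation as Ro
C0=np.array([.4957,-.2482]);TH=.220
def pose(th,lat,z,along=10e-3,flip=0):
    u=np.array([np.cos(th),np.sin(th)]);n=np.array([-u[1],u[0]])
    x=np.r_[n,0]*(-1 if flip else 1);zz=np.array([0,0,-1.]);y=np.cross(zz,x)
    return np.r_[C0+along*u+lat*n,z],Ro.from_matrix(np.c_[x,y,zz]).as_rotvec()
E
python3 - <<'E'
from h import *
np.set_printoptions(precision=3,suppress=True)
for fl in(0,1):
    for th in(1.4,.8,.1): print(fl,th,manip.inverse_kinematics(*pose(th,.025,.12,flip=fl)),manip.inverse_kinematics(*pose(th,.025,.027,flip=fl)))
E
```

```text
0 1.4 [ 0.413  0.615 -0.009  1.963  0.01   0.564  1.797] [ 0.528  0.782 -0.184  2.001  0.349  0.388  1.472]
0 0.8 [ 0.294  0.626  0.129  1.948 -0.139  0.575  1.315] [ 0.416  0.782 -0.055  1.986  0.105  0.376  1.079]
0 0.1 [ 0.184  0.657  0.278  1.907 -0.294  0.617  0.749] [ 0.311  0.797  0.083  1.944 -0.151  0.406  0.608]
1 1.4 [ 0.053  0.683  0.548  1.973 -0.579  0.645 -0.765] [ 0.168  0.817  0.37   2.011 -0.675  0.436 -0.687]
1 0.8 [-0.187  0.842  0.957  1.962 -0.932  0.862 -1.051] [-0.087  0.946  0.77   2.    -1.097  0.687 -0.928]
1 0.1 [-0.262  0.964  1.142  1.919 -1.06   1.029 -1.665] [ 0.776  0.887 -0.656  1.93   0.9    0.648  2.777]
```

Run:
```python
from h import *
t0=1.336
manip.close(20)
manip.reach(*pose(t0,.0245,.17))
print(manip.sense()["clock"],manip.sense()["grip_width"])
manip.movel(pose(t0,.0245,.065)[0],rate=.15)
hit=manip.movel(pose(t0,.0245,.028)[0],rate=.05,f_stop=6)
s=manip.sense();print(hit,s["clock"],s["ee_pos"],s["ft_force"],pose(t0,.0245,.028)[0])
cv2.imwrite("pics/d.png",cams.snapshot("scene")[120:260,90:270][:,:,::-1].repeat(4,0).repeat(4,1))
```

```text
3.925 -0.002068319471000965
False 5.6667 [ 0.47428651 -0.23286912  0.0280571 ] [-0.36317205 -0.10202942 -0.20075341] [ 0.47419869 -0.23277458  0.028     ]
```

View pics/d.png

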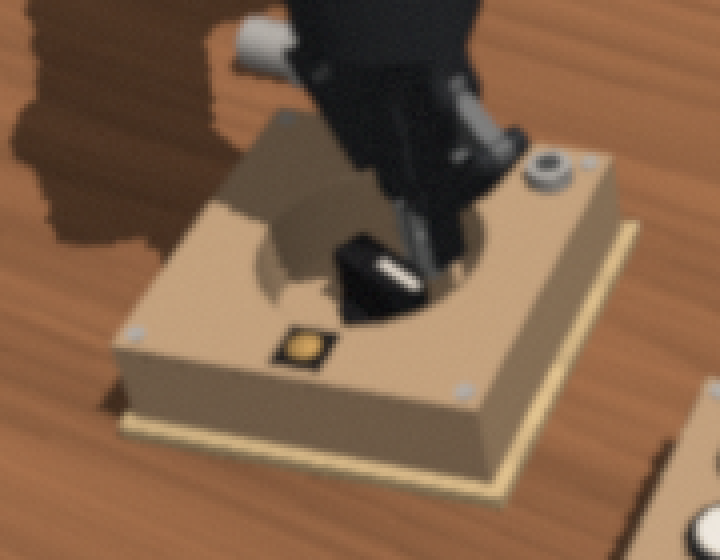

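The shut fingers are in the well, on the robot side of the bar, touching nothing; the nut stands clear. Next I sweep clockwise with a force stop.

Run:
```python
from h import *
lat=.0245
for th in np.r_[np.linspace(1.336,TH+.12,9)]:
    p,o=pose(th,.020,.028)
    hit=manip.movel(p,o,rate=.04,f_stop=12)
    s=manip.sense();print(round(th,3),hit,s["clock"],s["ft_force"].round(1),(s["ee_pos"]-p).round(4))
    if hit: break
cv2.imwrite("pics/e.png",cams.snapshot("scene")[120:260,90:270][:,:,::-1].repeat(4,0).repeat(4,1))
```

```text
1.336 False 5.9833 [ 0.7  0.4 -0.2] [ 0.0005 -0.0001  0.0002]
1.212 False 6.2583 [-0.8 -1.1  0.1] [-0.0001  0.0002  0.    ]
1.087 False 6.5333 [-2.3  0.8  0.3] [-0.0006  0.0005 -0.0001]
0.962 False 6.8083 [-1.7  2.5  0.2] [-0.0004  0.0007 -0.0002]
0.838 False 7.0833 [-1.4  2.8 -0.5] [-0.      0.0006 -0.0001]
0.714 False 7.3583 [ 0.2  3.9 -1.2] [ 0.0002  0.0004 -0.0001]
0.589 False 7.6333 [-0.   4.  -1.4] [0.0003 0.0001 0.    ]
0.464 False 7.9083 [ 0.   4.1 -1. ] [0.0004 0.     0.0001]
0.34 False 8.1833 [ 0.6  3.6 -0.6] [ 0.0004 -0.0001  0.0001]
```

View pics/e.png

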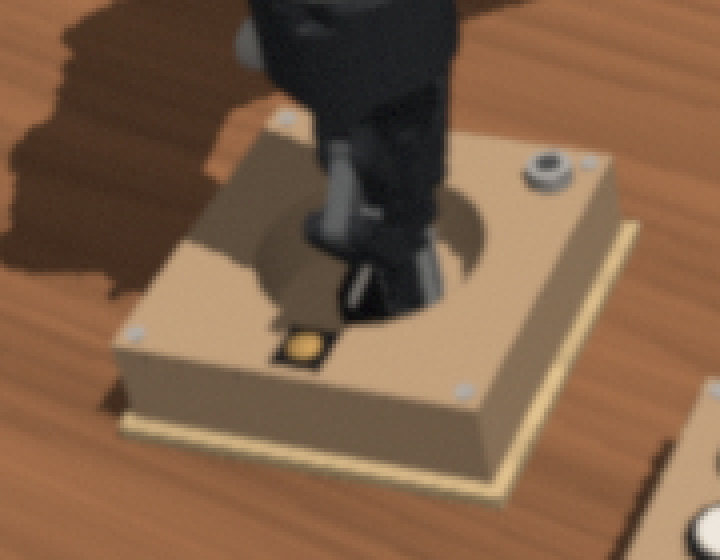

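The knob followed the fingers, and its nose is now close to the stud direction. I back off, raise the arm clear and measure.

```bash
cat >> h.py <<'E'
def retreat(th,sgn=1):
    manip.movel(pose(th,sgn*.0245,.028)[0],rate=.05)
    p=pose(th,sgn*.0245,.11)[0];manip.movel(p,rate=.12)
    manip.movel(p+[-.08,.13,.06],rate=.25)
def look(tag):
    im=cams.snapshot("top");sc=cams.snapshot("scene")
    a=cv2.resize(im[228:348,405:535],(650,600),interpolation=cv2.INTER_CUBIC)
    cv2.imwrite(f"pics/{tag}.png",a[:,:,::-1])
    try:
        _,m,v,n,c=nose();v=v*np.sign(v[0]);print("line",m,v,n,c,"err",np.arctan2(v[1],v[0])-TH)
        d=m-C0;print("err from axis",np.arctan2(d[1],d[0])-TH)
    except ValueError: print("no line")
E
python3 - <<'E'
from h import *
retreat(TH+.12);look("f");print(manip.sense()["clock"])
E
```

```text
no line
10.275
```

View pics/f.png

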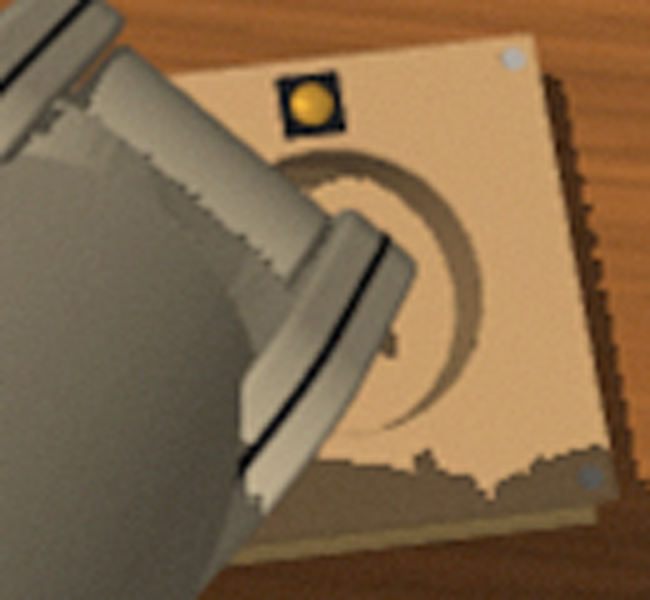

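The raised arm hides the knob in the top view; only the stud at crop (312,103) and the right half of the well are visible. I move farther to the left.

Run:
```python
from h import *
p=manip.sense()["ee_pos"]
manip.movel(p+[0.0,.14,.03],rate=.25);look("g");print(manip.sense()["clock"])
```

```text
line [ 0.51357866 -0.24251142] [0.94444662 0.32866484] 29 [469.03448276 275.72413793] err 0.11488953457280662
err from axis 0.08804832190981246
11.1417
```

View pics/g.png

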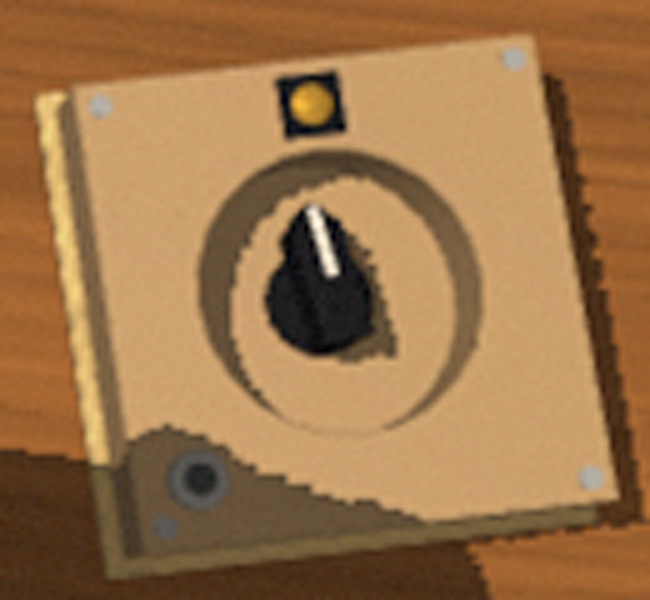

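The white line runs from crop (313,207) to (333,275), about 0.1 rad short of the stud, as commanded. I check the stud bearing against the pod's own yaw, then finish the push.

Run:
```python
from h import *
f=lambda L:np.array(L)/5+[405,228]-.4
C=ray("top",f([(72,90),(533,37),(617,497),(140,553)]),.05)
S=ray("top",f([(100,106),(514,59),(591,478),(165,527)]),.05)
for Q in(C,S):
    a=Q[0]-Q[3]+Q[1]-Q[2];b=Q[0]-Q[1]+Q[3]-Q[2]
    print("yaw",np.arctan2(a[1],a[0]),np.arctan2(-b[0],b[1]),Q.mean(0))
```

```text
yaw 0.21753636010935629 0.2224230889709946 [ 0.49616233 -0.24820932  0.05      ]
yaw 0.2216551022464981 0.22056886504687173 [ 0.49660588 -0.2488694   0.05      ]
```

Run:
```python
from h import *
a=TH+.12
p,o=pose(a,.0245,.12);manip.reach(p,o)
manip.movel(pose(a,.0245,.065)[0],rate=.15)
print(manip.movel(pose(a,.0245,.028)[0],rate=.05,f_stop=6))
for th in(a,TH+.065,TH+.01):
    p,o=pose(th,.020,.028);print(manip.movel(p,o,rate=.03,f_stop=12),manip.sense()["ft_force"].round(1),(manip.sense()["ee_pos"]-p).round(4))
manip.pause(.2)
retreat(TH+.01)
manip.movel(manip.sense()["ee_pos"]+[0.0,.14,.03],rate=.25);manip.pause(.2);look("i");print(manip.sense()["clock"])
```

```text
False
False [-0.1 -0.3 -0.1] [ 0.0003 -0.0001  0.0002]
False [0.7 1.8 0.7] [-0.0001  0.0005  0.    ]
False [-1.2  3.6  1. ] [-0.0001  0.0006 -0.    ]
line [ 0.5136058  -0.24399284] [0.96166603 0.27422334] 30 [469.9 275.8] err 0.05778199169794149
err from axis 0.010774613617712647
17.6333
```

View pics/i.png

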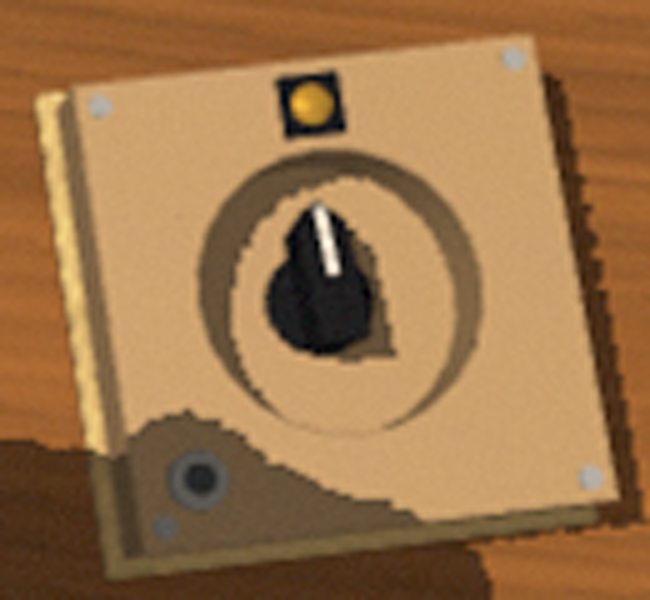

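The line now runs from crop (318,207) to (334,275). My two estimates differ, 0.01 against 0.06 rad, so I refine with a brightness-weighted line in both cameras.

```bash
cat >> h.py <<'E'
def fine():
    for n in("top","scene"):
        im=cams.snapshot(n).astype(float).min(2)
        # search window: along the bar top, in world metres about the axis
        c=np.array([.4962,-.2484]);u=np.array([np.cos(TH),np.sin(TH)]);w=np.array([-u[1],u[0]])
        g,hh=np.meshgrid(np.arange(.006,.027,.0005),np.arange(-.0075,.0076,.0005),indexing="ij")
        P=c+g[...,None]*u+hh[...,None]*w
        px=proj(n,np.c_[P.reshape(-1,2),np.full(g.size,.044)]).astype(np.float32)
        v=cv2.remap(im.astype(np.float32),px[:,0].reshape(g.shape),px[:,1].reshape(g.shape),cv2.INTER_LINEAR)
        wt=np.clip(v-70,0,None); s=wt.sum(1); ok=s>.5*np.median(s)
        cen=(wt*hh).sum(1)/np.maximum(s,1e-9)
        k=np.polyfit(g[ok,0],cen[ok],1); print(n,"slope err",np.arctan(k[0]).round(4),"offset at axis mm",(k[1]*1e3).round(2),"mid mm",(np.polyval(k,.017)*1e3).round(2),ok.sum())
E
python3 - <<'E'
from h import *
fine();print(proj("scene",[[.5588,-.234,.055],[.4962,-.2484,.05]]))
a=cv2.resize(cams.snapshot("scene")[140:245,115:255],(800,600),interpolation=cv2.INTER_CUBIC);cv2.imwrite("pics/j.png",a[:,:,::-1])
E
```

```text
top slope err 0.0347 offset at axis mm -0.2 mid mm 0.39 40
scene slope err 0.0271 offset at axis mm 0.02 mid mm 0.48 40
[[165.29381235 204.40453463]
 [181.89348933 180.71630726]]
```

View pics/j.png

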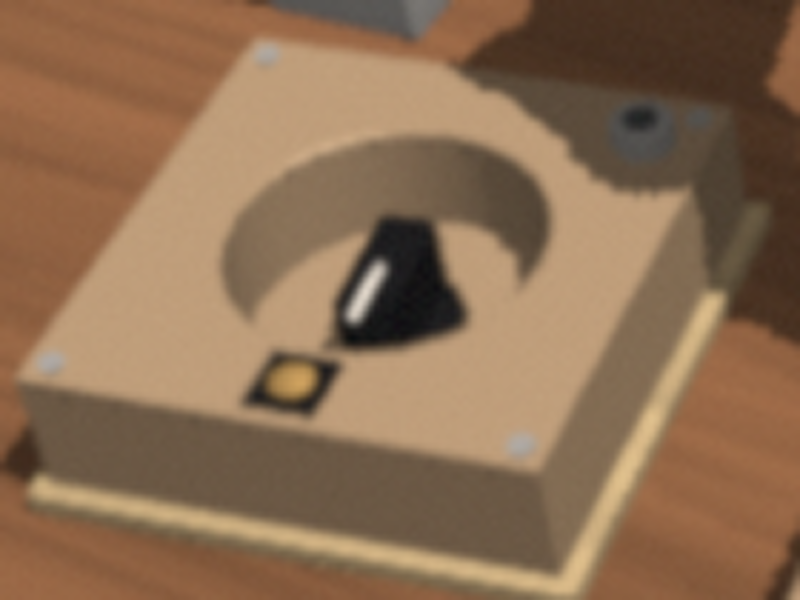

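Both views agree that about 0.03 rad remains, with the line passing through the axis. One small final nudge.

Run:
```python
from h import *
a=TH+.06
p,o=pose(a,.0245,.12);manip.reach(p,o)
manip.movel(pose(a,.0245,.065)[0],rate=.15)
print(manip.movel(pose(a,.0245,.028)[0],rate=.05,f_stop=6))
for th in(a,TH-.02):
    p,o=pose(th,.020,.028);print(manip.movel(p,o,rate=.03,f_stop=12),manip.sense()["ft_force"].round(1),(manip.sense()["ee_pos"]-p).round(4))
manip.pause(.1)
retreat(TH-.02)
manip.movel(manip.sense()["ee_pos"]+[0.0,.14,.03],rate=.25);manip.pause(.2);fine();print(manip.sense()["clock"])
```

```text
False
False [0.4 0.6 0.1] [ 0.0003 -0.0001  0.0002]
False [-0.2  2.3  0.5] [-0.0001  0.0006 -0.    ]
top slope err 0.014 offset at axis mm -0.22 mid mm 0.02 40
scene slope err 0.0305 offset at axis mm -0.29 mid mm 0.22 41
23.875
```

Both views now put the nose within about 0.02 rad (1°) of the stud, and the arm is clear, so I hand in.

```bash
python3 -c "
from station import manip
print(manip.sign_off())"
```

```text
the job is handed in; nothing more can be done
None
```

The round-well knob's nose now points at its brass stud to within about 0.01–0.03 rad (roughly 1–2°) in the two camera views; I let go of it, never approached the square-well knob, and handed the job in at about 24 s.

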